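# Touch off a round clock-face blank and punch its centre

### The job

The round clock-face blank is stuck a little off centre on the sloping drilling rest and needs a drill spot at its exact middle. Take the spring-loaded centre punch from the block, hold it square to the blank's face and touch its nose lightly against the rim, first at the left, then at the right, then at the upper far side, to find the middle. There press the punch square into the face until its spring snaps, without marking it anywhere else, and stand the punch back in its hole, leaving the other things alone.

Things in the scene. Friction and masses are not known exactly. Their poses are not given: they have to be found in the camera images.
- rest: Drilling rest, a plywood stand 172 x 172 mm, 95 mm high at the back, fixed; origin in the middle of its underside, z up, x away from the robot. Its bed slopes 26 degrees, low edge near the robot. On it, parallel to the bed, a round clay blank with 12 dark hour marks, 130 mm across, 12 mm thick, is stuck on a black pad (72 mm) and cannot be shifted; pushed sideways with over 18 N its rim chips.
- bed (a point): Point over the middle of the bed, in the plane of the blank's upper face (26 mm above the bed): z square to bed and face (26 degrees off vertical), x up the slope, y to the left. The blank's middle is NOT given: it may lie up to 10 mm from here in x and in y. All its rim is free; 14 mm of air lie between its underside and the bed.
- punch_grip (a point): Middle of the grip of the automatic centre punch, 120 mm long, upright in the block: z runs up along the punch. The grip is a brass hexagon, 18 mm across flats, 50 mm long; one pair of flats faces +y and -y, the others stand at 60 and 120 degrees to it. The cap's top is 38 mm above this point, the collar's underside 30 mm below it, the nose's point 82 mm below it.
- punch_tip (a point): The nose's point, on the punch's axis (z up along the punch). The nose is a steel pin 6 mm thick (its last 5 mm taper to the point); 32 mm of it stand out of the 14 mm barrel, which is 20 mm long below the collar.
- punch_collar (a point): On the punch's axis at the underside of its collar (27 mm across, 5 mm thick), which rests on the block; 30 mm below punch_grip, 52 mm above the point.
- block_hole (a point): Middle of the mouth of the punch's hole in the wooden tool block (110 x 50 x 70 mm high, fixed), in the block's top; z up. The hole is 19 mm wide and goes right through; barrel and nose hang in it and the collar sits on the mouth. Two short core bits, 18 mm high, stand on the block 55 and 75 mm away in the block's -x.
- punch_nose (a joint): How far the nose is pushed into the barrel (m): 0 out, 0.0071 fully in. The push needed begins at 2 N, rises to about 12 N at 2.5 to 4.5 mm, then the hidden spring lets go and it falls to about 5 N at 6.5 mm; it has snapped past 5.5 mm. It springs out again when let go.
- jar_white_mid (a point): Jar with a black lid, 69 mm across, 85 mm high, left of the rest; point at half height. Leave alone.
- jar_brown_mid (a point): Jar with a red lid, 69 mm across, 85 mm high, near the front edge at the left; point at half height. Leave alone.
- cone_pack_mid (a point): Small clay stick with three cones, 92 x 28 x 63 mm, on the green cutting mat, right of the rest; point at half height. Leave alone.
- straight_edge_mid (a point): Steel ruler 310 mm long, 26 mm wide, 9 mm thick, near the front edge; point at half height. Leave alone.
- marker_mid (a point): Felt marker 135 mm long, 16 mm thick, lying near the block; point at half height. Leave alone.

How it is judged:
On the way, in this order (a step that is already met when the one before it is completed fails the run):
1. the nose touches the blank's rim at the left, its point below the face and the punch square to it (z of punch_tip in the frame of bed below -0.004 m and contact force between punch and blank above 0.5 N and angle between the z axis of punch_grip and the z axis of bed, either way round below 0.15 rad and y of punch_tip in the frame of bed above 0.048 m), for 0.05 s.
2. then at the right (z of punch_tip in the frame of bed below -0.004 m and contact force between punch and blank above 0.5 N and angle between the z axis of punch_grip and the z axis of bed, either way round below 0.15 rad and y of punch_tip in the frame of bed below -0.048 m), for 0.05 s.
3. then at the upper far side (z of punch_tip in the frame of bed below -0.004 m and contact force between punch and blank above 0.5 N and angle between the z axis of punch_grip and the z axis of bed, either way round below 0.15 rad and x of punch_tip in the frame of bed above 0.048 m), for 0.05 s.
4. the punch snaps square to the face, its point within 4 mm of the blank's middle (value of joint punch_nose above 0.0055 m and distance between punch_tip and blank_centre below 0.004 m and angle between the z axis of punch_grip and the z axis of bed, either way round below 0.1 rad), for 0.05 s.
At the end, for the whole second after the job is handed in: The blank was touched at the rim at its left, right and upper far side and punched within 4 mm of its middle; the punch stands upright in its hole again, its collar down on the block (within 6 mm, under 6 degrees), at rest and released (distance between punch_collar and block_hole below 0.006 m and angle between punch_grip's own z axis and vertical below 0.1 rad and linear speed of punch below 0.02 m/s).
It fails at once if the rim is pushed sideways with more than 18 N (z of punch_tip in the frame of bed below -0.004 m and contact force between punch and blank above 18 N).
It fails at once if the punch snaps on the blank more than 4 mm from its middle (value of joint punch_nose above 0.0055 m and contact force between punch and blank above 1 N and distance between punch_tip and blank_centre above 0.004 m).
It fails at once if one of the other things is moved more than 20 mm (distance of any of jar_white_mid, jar_brown_mid, cone_pack_mid, straight_edge_mid, marker_mid from where it was at the start of the episode above 0.02 m).
It also fails if it takes over 67 s, if anything falls off the work surface, if the arm or the gripper's body presses on something with over 40 N, if the wrist force passes 120 N, or if a joint passes its speed limit or range.

### The arm

A 6-joint arm with a two-finger parallel gripper is mounted at the origin on a cart in front of the work surface, level with it; the furniture and walls round the work are solid. World frame = base frame: x ahead of the robot, y to its left, z up, the work surface at z = 0. Lengths are in m, angles in rad, forces in N, time in s.
With the tool pointing down it reaches from about 0.375 to 0.75 m from the base axis. Payload 9 kg.
Tool frame: the origin (TCP) lies at the very end of the fingers, on their centre line; the grasp point (between the pads) lies 19 mm behind it; z points along the fingers, y is the line along which they close (so a half turn about z gives the same grasp; the last joint's range is limited). The gripper opens to 85 mm and grips with 20 to 120 N. Pads are 22 mm wide; open, the fingers measure 114 mm over their backs; the gripper's body (76 mm by 85 mm) begins 54 mm behind the grasp point. The pads swing forward as they close: fully open they stand 13 mm farther back than shut.
Start: joints at [1.044, 0.104, 0.097, 1.564, 0, 1.353], TCP at [0.182, 0.572, 0.208] pointing down, gripper open.
Joint ranges: [-2.99, 2.99], [-0.84, 1.86], [-1.1, 1.16], [-1.84, 2.11], [-1.51, 1.56], [-3.14, 3.14]. Speed limits (rad/s): [2.22, 2.22, 2.57, 3.14, 3.14, 3.14].

### API

Orientations are given as [roll, pitch, yaw] about the fixed x, y, z axes, in that order (R = Rz(yaw) Ry(pitch) Rx(roll)).
In Python, from cell import ctrl gives the robot as it stands. The module is installed in compiled form; this text tells all that it offers.
- The arm moves only by the shell command python3 -m crank 'ROWS' [FORCE]. ROWS is a JSON object of lists of equal length, an entry for each row: "jaw": the gripper's target within -1 to 1 (fully open at 1, half-way at 0, shut at -1); "delta_pos": the shift along the tool's x, y, z in cm, a list of three; "roll": the turn about the tool's z in rad. In form: {"jaw": [jaw, ...], "delta_pos": [[dx, dy, dz], ...], "roll": [roll, ...]}. A call has 1 to 10 rows; each row shifts and turns the commanded pose from where the row before left it, along the tool's axes as they then stand; what a row does not reach is not made up. A row lasts 1/8 s, in which the tool goes at most 62.5 mm and 10.7 degrees, less where a joint would pass 70% of its speed; a pose out of reach is approached as far as the arm can. A call is refused whole if a number of a shift passes 6.25 or a number of a turn 0.188, either way. A call with a gripper value outside its range is refused whole. The fingers move at their own pace and stop on an object; FORCE is the grip in N (left out, the last holds). Time passes only in rows, so rows that do not move let the fingers close. It gives the time, the measured TCP pose, the force, the opening and the grip force at its end, in the units of the state.
- ctrl.read_state(): the state, without advancing time (a new reading comes with each control period).
- ctrl.capture(name): name is "side" or "top"; returns the picture (420x560x3 uint8, blue, green, red); there is no depth.
- ctrl.camera_model(name): a dict with "fx", "fy", "cx", "cy" (pixels), "dist" ([k1, k2, p1, p2, k3] as OpenCV has them; the pictures are not rectified), "origin" and "attitude" of the camera in the world. Camera axes: x right, y up, looking along -z (the intrinsics and any distortion apply to the point x, -y, -z); pixel columns grow to the right and rows downward; lengths in m; the calibration is good to about 2 mm. A picture is of the moment at which its call begins. camera_model takes no time and is no camera call.
- ctrl.job_done(): hands the job in; it is judged then, once.
The state is a dict: "time": time; "q": joint angles; "qvel": joint speeds; "tau": joint torques, N m; "tcp_pos": TCP position; "orientation": TCP orientation; "ft_force": force on the tool from outside, world axes, zero at the start; "wrist_torque": the same for the moment, N m; "finger_gap": finger opening in m; "finger_force": force on a finger pad.
Only numpy, scipy, OpenCV 4.12 (cv2) and the standard library are available. Lean on these libraries where they do the work, as an engineer would, in place of code of your own. Each camera call takes 0.05 s, during which the arm holds its last target. There are 200 camera calls.

## Working session

There is one attempt and no reset: what is moved stays moved. The work goes in short steps, Python scripts to look and compute and a shell command to move; the robot and the scene stay as the last step left them, time stands still between calls to the robot, and variables do not carry over. Pictures are saved under pics/ and viewed, at most 10 in all, crops included, and the job is handed in when it is done.

```bash
mkdir -p pics; python3 - <<'E'
from cell import ctrl
import cv2
for n in("side","top"):
    cv2.imwrite(f"pics/{n}0.png",ctrl.capture(n)); print(ctrl.camera_model(n))
print(ctrl.read_state())
E
```

```text
{'fx': 515.2504356926031, 'fy': 515.2504356926031, 'cx': 281.329395365482, 'cy': 218.93764400484775, 'dist': array([-0.04051847,  0.        ,  0.        ,  0.        ,  0.        ]), 'origin': array([ 0.44278944, -1.12524712,  0.58755761]), 'attitude': array([ 1.20018788, -0.0176014 , -0.04311172])}
{'fx': 396.88454928175304, 'fy': 396.88454928175304, 'cx': 277.2651811164499, 'cy': 213.27699497192836, 'dist': array([-0.01818473,  0.        ,  0.        ,  0.        ,  0.        ]), 'origin': array([0.23395439, 0.11653924, 1.29236065]), 'attitude': array([ 0.20353324, -0.00321935, -1.53605986])}
{'time': 0.1, 'q': array([1.04426697e+00, 1.04630225e-01, 9.65342767e-02, 1.56386749e+00,
       4.25720706e-06, 1.35310989e+00]), 'qvel': array([-0.00090952, -0.00086852,  0.00207462,  0.00027058, -0.00078896,
        0.00124924]), 'tau': array([ 5.08623096e-03, -5.58208716e+01,  5.04720533e+01,  1.30852152e-02,
       -3.50263581e-04,  4.52535076e-08]), 'tcp_pos': array([0.1821937 , 0.57133864, 0.20749854]), 'orientation': array([-3.14045401e+00, -2.56219298e-04,  2.83274959e+00]), 'ft_force': array([-0.25695512, -0.11136065,  0.02669739]), 'wrist_torque': array([-0.01173318,  0.04420848,  0.0160519 ]), 'finger_force': 0.0, 'finger_gap': 0.08562819836563516}
```

View pics/side0.png

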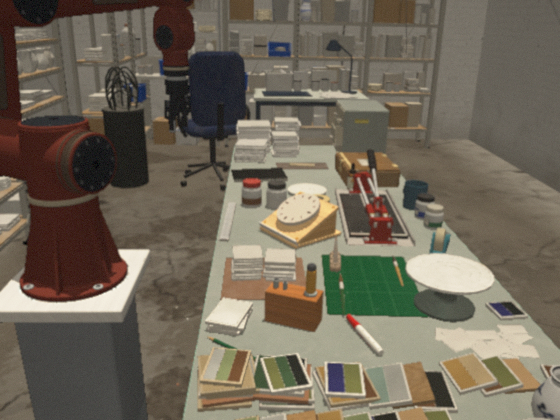

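View pics/top0.png

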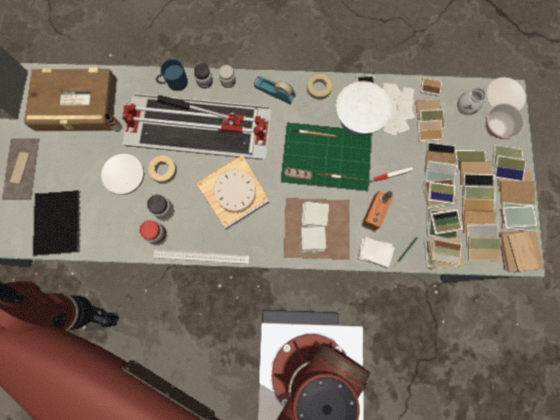

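The side view shows the block at about (294,300) with the punch standing at (311,280), and the rest and blank at (302,213). In the top view the blank is at (235,191), the block at (378,210) and the punch cap at about (386,196).

```bash
cat > h.py <<'E'
import numpy as np, cv2
from scipy.spatial.transform import Rotation as R
from cell import ctrl
def cam(n):
    m=ctrl.camera_model(n); K=np.array([[m['fx'],0,m['cx']],[0,m['fy'],m['cy']],[0,0,1]])
    return K,m['dist'],m['origin'],R.from_euler('xyz',m['attitude']).as_matrix()@np.diag([1,-1,-1])
def proj(n,P):
    K,d,o,A=cam(n); P=(np.atleast_2d(P)-o)@A
    return cv2.projectPoints(P.reshape(-1,1,3),np.zeros(3),np.zeros(3),K,d)[0].reshape(-1,2)
def ray(n,px):
    K,d,o,A=cam(n); u=cv2.undistortPoints(np.array(px,float).reshape(-1,1,2),K,d).reshape(-1,2)
    v=np.c_[u,np.ones(len(u))]@A.T; return o,v/np.linalg.norm(v,axis=1)[:,None]
def plane(n,px,p0,nrm):
    o,v=ray(n,px); return o+v*((np.dot(np.array(p0)-o,nrm))/(v@np.array(nrm)))[:,None]
def tri(a,b):
    o1,v1=ray("side",a);o2,v2=ray("top",b);v1=v1[0];v2=v2[0]
    s=np.linalg.lstsq(np.c_[v1,-v2],o2-o1,rcond=None)[0]
    p,q=o1+s[0]*v1,o2+s[1]*v2; return (p+q)/2,np.linalg.norm(p-q)
E
python3 - <<'E'
import cv2,numpy as np
from h import *
s=cv2.imread('pics/side0.png');t=cv2.imread('pics/top0.png')
f=lambda i,x,y,w,h:cv2.resize(i[y:y+h,x:x+w],(400,300),interpolation=cv2.INTER_CUBIC)
cv2.imwrite('pics/z.png',np.vstack([np.hstack([f(s,255,180,100,75),f(s,250,255,100,75)]),np.hstack([f(t,185,150,100,75),f(t,350,175,80,60)])]))
for n,x,y in(("top",386,197),("side",311,267)): print(plane(n,[[x,y]],[0,0,.138],[0,0,1]))
print(plane("top",[[235,191]],[0,0,.09],[0,0,1]))
E
```

```text
[[ 0.53361123 -0.20340744  0.138     ]]
[[ 0.54729536 -0.22766458  0.138     ]]
[[0.54855449 0.25594149 0.09      ]]
```

View pics/z.png

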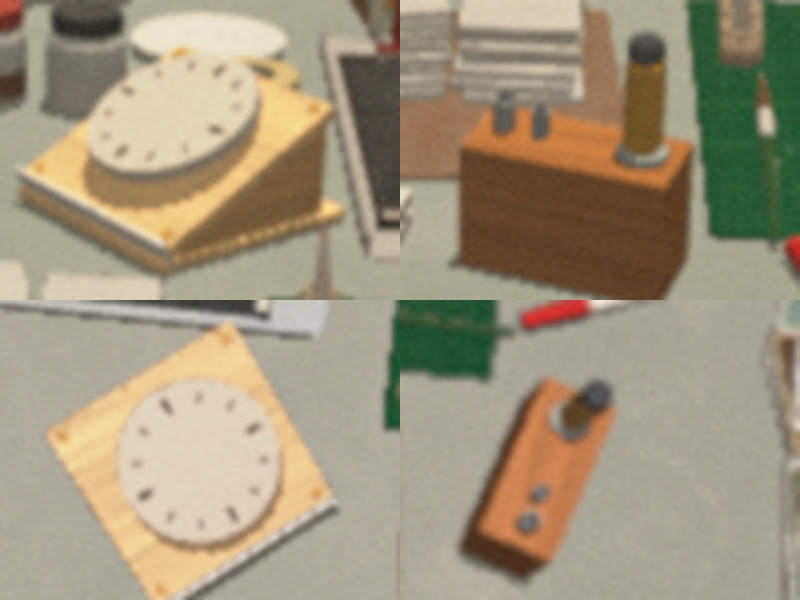

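Close-up: the punch cap is at side (312,265.5) and top (389.6,192.6), the collar at side (310.5,294) and top (384,199). The core bits are on the robot side of the block. The rest is turned about 30°, with its low white strip facing lower right in the top view. The tool can't be tilted, so I'll pivot the punch in the fingers against the hole's edge.

```bash
python3 - <<'E'
from h import *
np.set_printoptions(precision=4,suppress=True)
P=lambda px,z:plane("top",px,[0,0,z],[0,0,1])
print("cap",tri([311.75,265.5],[389.8,192.9]),"collar",tri([310.5,293.3],[384.2,199]))
T=lambda x,y:[185+x/4,150+(y-300)/4]; U=lambda x,y:[350+(x-400)/5,175+(y-300)/5]
yaw=lambda a:np.degrees(np.arctan2(*(a[0]-a[1])[[1,0]]))
print("rest left dir(y): back",yaw(P([T(48,432),T(230,322)],.095)),"strip",yaw(P([T(180,600),T(337,505)],.015)))
e=P([T(48,432),T(230,322)],.095);print("back corners",e,np.linalg.norm(e[0]-e[1]))
print("block x dir",yaw(P([U(612,410),U(545,570)],.07)),yaw(P([U(545,378),U(475,535)],.07)))
b=P([U(528,522),U(540,493)],.088);print("bits",b)
E_={}
for n,(x,y,w,h) in dict(side=(268,186,60,45),top=(205,160,60,62)).items():
    im=cv2.imread(f'pics/{n}0.png'); hsv=cv2.cvtColor(im,cv2.COLOR_BGR2HSV)
    m=((hsv[...,1]<60)&(hsv[...,2]>140)).astype(np.uint8)*255
    k=np.zeros_like(m);k[y:y+h,x:x+w]=m[y:y+h,x:x+w]
    k=cv2.morphologyEx(k,cv2.MORPH_OPEN,np.ones((3,3)))
    c=max(cv2.findContours(k,0,1)[0],key=cv2.contourArea); E_[n]=cv2.fitEllipse(cv2.convexHull(c)); print(n,E_[n])
    cv2.ellipse(im,E_[n],(0,0,255),1); cv2.imwrite(f'pics/e_{n}.png',cv2.resize(im[y-10:y+h+10,x-10:x+w+10],None,fx=4,fy=4))
print("blank",tri(E_['side'][0],E_['top'][0]))
a,b=[cv2.imread(f'pics/e_{n}.png') for n in E_]; H=max(len(a),len(b))
cv2.imwrite('pics/e.png',np.hstack([cv2.copyMakeBorder(i,0,H-len(i),0,0,0) for i in(a,b)]))
E
```

```text
cap (array([ 0.5488, -0.216 ,  0.1351]), np.float64(0.0024812452109713636)) collar (array([ 0.547 , -0.2159,  0.0722]), np.float64(0.006029778486861538))
rest left dir(y): back 124.78244761029033 strip 123.9549864411778
back corners [[0.5689 0.3757 0.095 ]
 [0.6645 0.2381 0.095 ]] 0.16751745504376134
block x dir -23.030719222461958 -23.864884072537567
bits [[ 0.4739 -0.1835  0.088 ]
 [ 0.4926 -0.1912  0.088 ]]
side ((301.9251403808594, 197.78305053710938), (38.3939208984375, 61.043701171875), 46.53964614868164)
top ((234.13104248046875, 189.6598358154297), (40.134193420410156, 40.3831672668457), 113.55731964111328)
blank (array([0.5586, 0.2567, 0.1117]), np.float64(0.022270080247356126))
```

View pics/e.png

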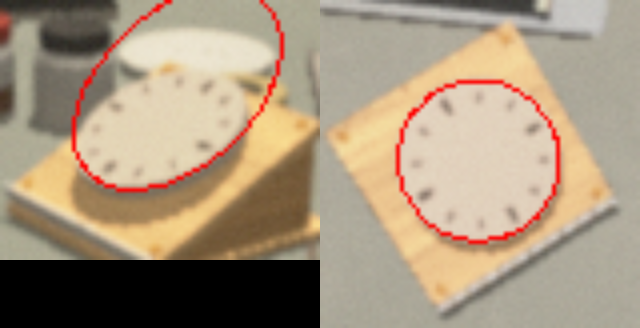

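The top ellipse fits the blank well. The side ellipse picked up the white plate, so I won't use it. The rest's yaw is about 34.4° and the punch stands at (0.548, -0.216). The flats pair normal to 126.6° is nearly parallel to the rest's y, so I'll grip there.

```bash
python3 -m crank '{"jaw":[0.1,0.1,0.1,0.1,0.1,0.1,0.1,0.1,0.1,0.1],"delta_pos":[[-4.2,-4.56,0],[-4.2,-4.56,0],[-4.2,-4.56,0],[-4.2,-4.56,0],[-4.2,-4.56,0],[-4.2,-4.56,0],[-4.2,-4.56,0],[-4.2,-4.56,0],[-4.2,-4.56,0],[-4.2,-4.56,0]],"roll":[0,0,0,0,0,0,0,0,0,0]}' 30
python3 -m crank '{"jaw":[0.1,0.1,0.1,0.1,0.1,0.1,0.1,0.1,0.1,0.1],"delta_pos":[[-4.2,-4.56,0],[-4.2,-4.56,0],[-4.2,-4.56,0],[-4.2,-4.56,0],[0,0,0],[0,0,0],[0,0,0],[0,0,0],[0,0,0],[0,0,0]],"roll":[0,0,0,0,-0.158,-0.158,-0.158,-0.158,-0.158,-0.158]}'
cat > rest.py <<'E'
from h import *
np.set_printoptions(precision=4,suppress=True)
a=np.radians(34.4);s=np.radians(26)
ur=np.array([np.cos(a),np.sin(a),0]);Y=np.array([-np.sin(a),np.cos(a),0])
Z=np.cos(s)*np.array([0,0,1])-np.sin(s)*ur; X=np.cross(Y,Z)
BED=np.array([.6167,.3069,.095])-.086*ur; BED[2]=.053; BED=BED+.026*Z
C=plane("top",[[234.13,189.66]],BED,Z)[0]
if __name__=="__main__":
    print("bed",BED,"blank",C,"off",X@(C-BED),Y@(C-BED))
    st=ctrl.read_state();print(st['time'],st['tcp_pos'],st['orientation'],st['finger_gap'],np.array([0.548,-.216,.083])-st['tcp_pos'])
    print("to punch in tool axes cm",R.from_euler('xyz',st['orientation']).inv().apply(np.array([0.548,-.216,.083])-st['tcp_pos'])*100)
E
python3 rest.py
```

```text
time: 1.35
tcp_pos: [0.4443, 0.0075, 0.2081]
orientation: [3.141, 0.0, 2.832]
ft_force: [1.2, 1.1, -0.2]
finger_gap: 0.0467
finger_force: 0.0
time: 2.6
tcp_pos: [0.5483, -0.2151, 0.2077]
orientation: [3.141, -0.0, -2.497]
ft_force: [-0.1, -0.1, -0.0]
finger_gap: 0.0472
finger_force: 0.0
bed [0.5363 0.2519 0.0764] blank [0.554  0.2594 0.0855] off 0.02094065060137689 -0.003721477992610771
2.6 [ 0.5483 -0.2151  0.2077] [ 3.1408 -0.0001 -2.4971] 0.047162464679842316 [-0.0003 -0.0009 -0.1247]
to punch in tool axes cm [ 0.0787 -0.0614 12.4718]
```

```bash
python3 - <<'E'
from rest import *
P=lambda px,z:plane("top",[px],[0,0,z],[0,0,1])[0]
BR,FR,FL,BL=(242.5,156.25),(268.75,200.5),(225,227.5),(197.5,183.75)
b=[P(BR,.095),P(BL,.095)];f=[P(FR,.015),P(FL,.015)]
print(b,f,np.linalg.norm(f[0]-f[1]),"depth",ur@((b[0]+b[1])/2-(f[0]+f[1])/2))
for z in(.048,.053,.058):
    m=P((233.66,192.25),z);B=m+.026*Z;c=plane("top",[[234.13,189.66]],B,Z)[0];print(B,c,X@(c-B),Y@(c-B))
# side view: back-right top corner, front corners
S=lambda x,y:[255+x/4,180+y/4]
print("BR tri",tri(S(332,105),BR),"FR",tri(S(170,245),FR),"FL",tri(S(20,172),FL))
E
```

```text
[array([0.6619, 0.238 , 0.095 ]), array([0.5665, 0.374 , 0.095 ])] [array([0.5397, 0.1512, 0.015 ]), array([0.4442, 0.2903, 0.015 ])] 0.16871968912007387 depth 0.14903891424586208
[0.5458 0.2585 0.0714] [0.5564 0.2605 0.0762] 0.011060654157242594 -0.0042970785412491325
[0.5445 0.2579 0.0764] [0.5551 0.26   0.0812] 0.011034736780763055 -0.004274495772954834
[0.5432 0.2573 0.0814] [0.5538 0.2594 0.0862] 0.011008819404283544 -0.004251913004660489
BR tri (array([0.6667, 0.238 , 0.0945]), np.float64(0.008709275364003632)) FR (array([0.5447, 0.1512, 0.0245]), np.float64(0.01419494981393497)) FL (array([0.4468, 0.2895, 0.0236]), np.float64(0.007921568598173605))
```

```bash
python3 -m crank '{"jaw":[0.1,0.1,0.1,0.1,0.1,0.1],"delta_pos":[[0.08,-0.06,0],[0,0,4],[0,0,4],[0,0,3],[0,0,1.5],[0,0,0]],"roll":[0,0,0,0,0,0]}'
```

```text
time: 3.35
tcp_pos: [0.5477, -0.2159, 0.0825]
orientation: [3.14, -0.0, -2.504]
ft_force: [-0.2, 1.0, 0.7]
finger_gap: 0.0472
finger_force: 0.0
```

```bash
python3 -m crank '{"jaw":[-1,-1,-1,-1,-1,-1],"delta_pos":[[0,0,0],[0,0,0],[0,0,0],[0,0,0],[0,0,0],[0,0,0]],"roll":[0,0,0,0,0,0]}' 30; python3 - <<'E'
from h import *
print(ctrl.read_state())
E
```

```text
time: 4.1
tcp_pos: [0.549, -0.2167, 0.0847]
orientation: [-3.14, 0.001, -2.503]
ft_force: [-1.8, 0.2, 5.7]
finger_gap: 0.0187
finger_force: 29.3
{'time': 4.1, 'q': array([-5.97333651e-01,  8.48759460e-02, -1.47241866e-01,  1.33645768e+00,
        1.11446830e-04, -1.23640062e+00]), 'qvel': array([-0.00089293,  0.00090366, -0.00096594, -0.00086873, -0.00034002,
        0.00055655]), 'tau': array([-3.41881569e-01, -5.08893800e+01,  4.71832430e+01, -5.58402222e-01,
       -8.47638468e-02, -2.49782090e-03]), 'tcp_pos': array([ 0.54899797, -0.21665901,  0.08473359]), 'orientation': array([-3.13953141e+00,  8.34146399e-04, -2.50252470e+00]), 'ft_force': array([-1.8418444 ,  0.17166671,  5.69124403]), 'wrist_torque': array([ 0.19181942,  0.18217505, -0.03369947]), 'finger_force': 29.256629695300944, 'finger_gap': 0.018746137365075334}
```

```bash
python3 -m crank '{"jaw":[-1,-1,-1,-1,-1,-1,-1,-1,-1,-1],"delta_pos":[[0,0,-1.1],[0,0,-1.1],[0,0,-1.1],[0.6,0,0],[0.6,0,0],[0.6,0,0],[0.6,0,0],[0.6,0,0],[0.6,0,0],[0.3,0,0]],"roll":[0,0,0,0,0,0,0,0,0,0]}' 30; python3 - <<'E'
from h import *
s=ctrl.capture("side");t=ctrl.capture("top");cv2.imwrite('pics/s1.png',s);cv2.imwrite('pics/t1.png',t)
f=lambda i,x,y,w,h:cv2.resize(i[y:y+h,x:x+w],(400,400),interpolation=cv2.INTER_CUBIC)
cv2.imwrite('pics/z1.png',np.hstack([f(s,260,220,100,100),f(t,340,160,80,80)]))
E
```

```text
time: 5.35
tcp_pos: [0.5167, -0.2397, 0.1162]
orientation: [3.142, 0.0, -2.503]
ft_force: [2.9, 2.7, -1.9]
finger_gap: 0.0188
finger_force: 29.3
```

View pics/z1.png

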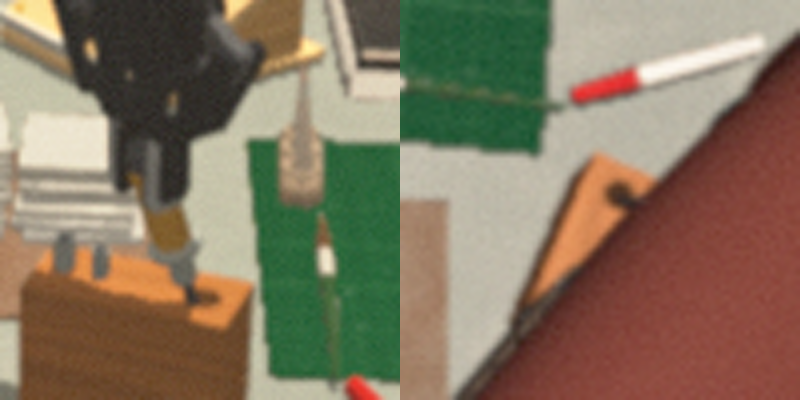

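The punch pivots as planned, with the nose held at the near edge of the hole at side (307,293). Next I'll grip harder, lift it and measure the tilt.

```bash
python3 -m crank '{"jaw":[-1,-1,-1,-1,-1,-1],"delta_pos":[[0,0,0],[0,0,0],[0,0,-2],[0,0,-3],[0,0,-3],[0,0,0]],"roll":[0,0,0,0,0,0]}' 110; python3 - <<'E'
from h import *
st=ctrl.read_state();s=ctrl.capture("side");t=ctrl.capture("top");cv2.imwrite('pics/s2.png',s)
o=st['tcp_pos']+[0,0,.019]; psi=st['orientation'][2]; h=-np.array([np.cos(psi),np.sin(psi),0])
print(st['tcp_pos'],o)
for d in(20,23,26,29):
    a=np.radians(d); ax=-np.cos(a)*np.array([0,0,1])+np.sin(a)*h
    print(d,proj("side",[o+ax*k for k in(.0337,.0857)]).round(1).tolist())
f=lambda i,x,y,w,h:cv2.resize(i[y:y+h,x:x+w],(400,400),interpolation=cv2.INTER_CUBIC)
cv2.imwrite('pics/z2.png',cv2.resize(s[230:300,270:340],(600,600),interpolation=cv2.INTER_CUBIC))
E
```

```text
time: 6.2
tcp_pos: [0.518, -0.2409, 0.2]
orientation: [-3.136, 0.0, -2.503]
ft_force: [-0.5, 0.4, -2.5]
finger_gap: 0.0162
finger_force: 108.0
[ 0.51798093 -0.24085766  0.19997545] [ 0.51798093 -0.24085766  0.21897545]
20 [[301.8, 245.2], [307.8, 265.8]]
23 [[302.5, 244.7], [309.5, 264.5]]
26 [[303.1, 244.2], [311.1, 263.1]]
29 [[303.7, 243.6], [312.6, 261.6]]
```

View pics/z2.png

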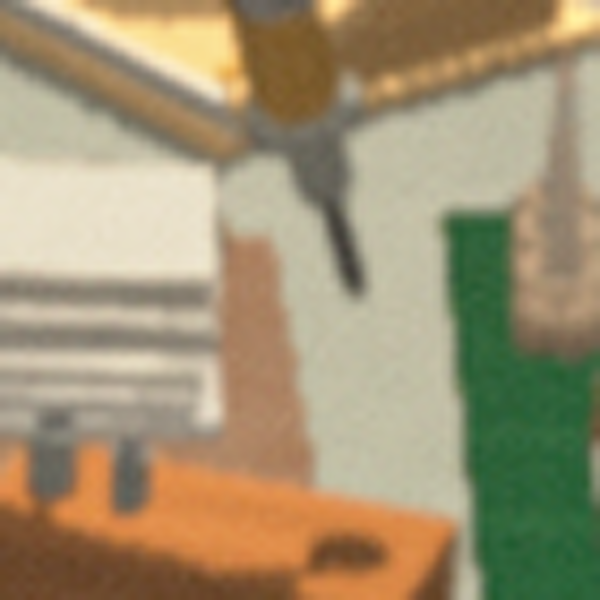

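```bash
python3 - <<'E'
from h import *
st=ctrl.read_state();s=cv2.imread('pics/s2.png').astype(float)
bg=np.array([165,180,178.]); 
w=[];
for y in range(248,265):
    r=s[y,303:318]; med=np.median(s[y,314:318],0); d=np.abs(r-med).sum(1); d[d<45]=0
    if d.sum(): w.append((y,303+(np.arange(15)*d).sum()/d.sum(),int((d>0).sum())))
for a in w: print(np.round(a,2).tolist())
w=np.array(w);k=w[:,0]>=254;print(np.polyfit(w[k,0],w[k,1],1))
E
```

```text
[248.0, 306.44, 8.0]
[249.0, 306.83, 9.0]
[250.0, 307.06, 9.0]
[251.0, 307.2, 8.0]
[252.0, 307.14, 7.0]
[253.0, 307.55, 6.0]
[254.0, 308.15, 5.0]
[255.0, 308.61, 4.0]
[256.0, 308.99, 5.0]
[257.0, 309.22, 5.0]
[258.0, 309.52, 4.0]
[259.0, 309.86, 5.0]
[260.0, 310.12, 5.0]
[261.0, 310.42, 4.0]
[262.0, 310.6, 4.0]
[263.0, 310.77, 4.0]
[264.0, 311.02, 3.0]
[  0.28093684 236.99011768]
```

```bash
python3 -m crank '{"jaw":[-1,-1,-1,-1,-1,-1,-1],"delta_pos":[[0,0,2],[0,0,2],[0,0,2],[0,0,1],[0,0,1],[0,0,0],[0,0,0]],"roll":[0,0,0,0,0,0,0]}' 110
python3 -m crank '{"jaw":[-1,-1,-1,-1,-1],"delta_pos":[[0,0,0],[0.4,0,0],[0.5,0,0],[0,0,0],[0,0,0]],"roll":[0,0,0,0,0]}' 30
python3 -m crank '{"jaw":[-1,-1,-1,-1,-1,-1],"delta_pos":[[0,0,0],[0,0,0],[0,0,-2],[0,0,-3],[0,0,-3],[0,0,0]],"roll":[0,0,0,0,0,0]}' 110
cat > meas.py <<'E'
from h import *
import sys
st=ctrl.read_state();s=ctrl.capture("side");cv2.imwrite('pics/s3.png',s);s=s.astype(float)
o=st['tcp_pos']+[0,0,.019]; psi=st['orientation'][2]; h=-np.array([np.cos(psi),np.sin(psi),0])
print(st['tcp_pos'],st['orientation'])
for d in(20,23,26,29):
    a=np.radians(d); ax=-np.cos(a)*np.array([0,0,1])+np.sin(a)*h
    p=proj("side",[o+ax*k for k in(.0337,.0857)]);print(d,p.round(1).tolist(),(p[1]-p[0])[0]/(p[1]-p[0])[1])
c=int(p[1][0]);r0=int(p[1][1]); w=[]
for y in range(r0-14,r0+6):
    r=s[y,c-12:c+8]; d=np.abs(r-np.median(s[y,c+4:c+8],0)).sum(1); d[d<45]=0
    if d.sum(): w.append((y,c-12+(np.arange(20)*d).sum()/d.sum(),(d>0).sum()))
print(np.round(w,1).tolist())
E
python3 meas.py
```

```text
time: 7.18
tcp_pos: [0.5173, -0.2393, 0.1167]
orientation: [-3.141, 0.001, -2.502]
ft_force: [2.5, 2.9, -3.0]
finger_gap: 0.0164
finger_force: 107.8
time: 7.8
tcp_pos: [0.5107, -0.2443, 0.1171]
orientation: [-3.141, 0.003, -2.502]
ft_force: [4.8, 5.5, 1.1]
finger_gap: 0.0163
finger_force: 107.7
time: 8.55
tcp_pos: [0.5106, -0.2465, 0.1996]
orientation: [-3.136, 0.0, -2.503]
ft_force: [0.0, -0.2, -2.2]
finger_gap: 0.0165
finger_force: 108.2
[ 0.51064726 -0.24646447  0.19958376] [-3.13614615e+00  2.34238881e-04 -2.50282128e+00]
20 [[298.2, 246.6], [304.3, 267.3]] 0.2990582477712934
23 [[298.8, 246.1], [306.0, 266.0]] 0.3600649124681498
26 [[299.5, 245.6], [307.6, 264.5]] 0.4261024643933754
29 [[300.1, 245.0], [309.1, 263.0]] 0.49823223732402305
[[249.0, 303.4, 12.0], [250.0, 304.6, 8.0], [251.0, 304.9, 8.0], [252.0, 305.0, 7.0], [253.0, 305.2, 7.0], [254.0, 305.9, 6.0], [255.0, 306.4, 5.0], [256.0, 306.9, 5.0], [257.0, 305.6, 9.0], [258.0, 304.1, 9.0], [259.0, 304.1, 11.0], [260.0, 304.2, 11.0], [261.0, 304.2, 10.0], [262.0, 304.2, 11.0], [263.0, 303.6, 10.0], [264.0, 302.1, 9.0], [265.0, 300.0, 7.0], [266.0, 299.7, 7.0], [267.0, 299.7, 7.0], [268.0, 299.7, 7.0]]
```

```bash
cat > dark.py <<'E'
from h import *
import sys
s=cv2.imread(sys.argv[1]).astype(float);x0,y0,y1=map(int,sys.argv[2:5]); w=[]
for y in range(y0,y1):
    V=s[y,x0-9:x0+9].max(1); d=np.clip(105-V,0,None)
    if d.sum()>15: w.append((y,x0-9+(np.arange(18)*d).sum()/d.sum(),d.sum()))
w=np.array(w);print(w.round(1).tolist());print(np.polyfit(w[:,0],w[:,1],1))
E
python3 dark.py pics/s2.png 310 250 268; python3 dark.py pics/s3.png 307 250 268
```

```text
[[253.0, 307.8, 24.0], [254.0, 308.3, 34.0], [255.0, 308.6, 45.0], [256.0, 308.9, 37.0], [257.0, 309.3, 51.0], [258.0, 309.5, 45.0], [259.0, 309.8, 48.0], [260.0, 310.1, 36.0], [261.0, 310.4, 54.0], [262.0, 310.7, 43.0]]
[  0.3104724  229.38948853]
[[254.0, 306.3, 26.0], [255.0, 306.6, 45.0], [256.0, 306.8, 49.0], [257.0, 307.3, 42.0], [258.0, 307.6, 38.0], [259.0, 308.0, 36.0], [260.0, 308.4, 47.0], [261.0, 308.7, 41.0], [262.0, 309.0, 27.0]]
[  0.35122932 217.00158133]
```

```bash
python3 - <<'E'
import cv2
s=cv2.imread('pics/s3.png');cv2.imwrite('pics/z3.png',cv2.resize(s[210:270,270:340],(700,600),interpolation=cv2.INTER_CUBIC))
E
```

```text
(no output)
```

View pics/z3.png

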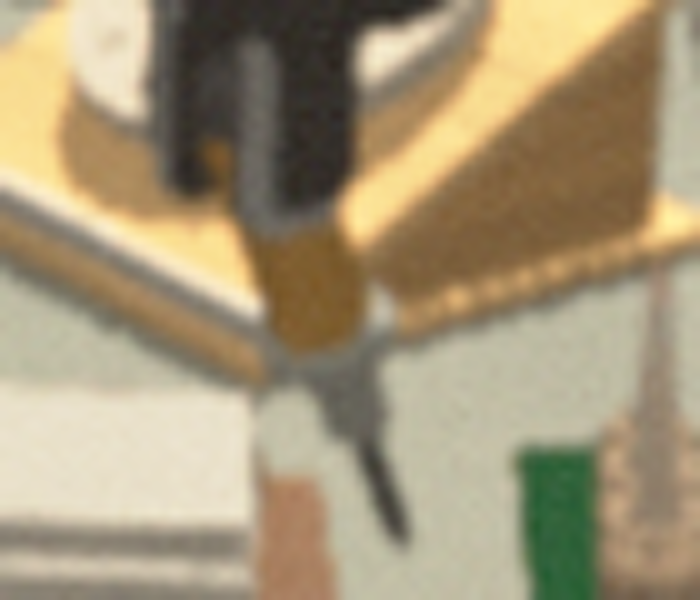

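```bash
cat > tip.py <<'E'
from h import *
np.set_printoptions(precision=4,suppress=True)
a=np.radians(34.4);s=np.radians(26)
ur=np.array([np.cos(a),np.sin(a),0]);Y=np.array([-np.sin(a),np.cos(a),0])
Z=np.cos(s)*np.array([0,0,1])-np.sin(s)*ur; X=np.cross(Y,Z)
BED=np.array([.5434,.2574,.0807]); C=plane("top",[[234.13,189.66]],BED,Z)[0]
def tipof(tcp,rot,px):
    yt=R.from_euler('xyz',rot).as_matrix()[:,1]
    return plane("side",[px],tcp,yt)[0]
def cm(v,rot): return R.from_euler('xyz',rot).inv().apply(v)*100
E
python3 - <<'E'
from tip import *
st=ctrl.read_state();t,r=st['tcp_pos'],st['orientation']
tip=tipof(t,r,[310.5,264.3]); d=R.from_euler('xyz',r).inv().apply(tip-t)
print("C",C,"tip",tip,"tool offset mm",d*1000,"expected z for 22.6:",85.7*np.cos(.394)-19)
for n,g in dict(pre=C+.085*Y+.05*Z,down=C+.085*Y-.008*Z).items(): print(n,cm(g-tip,r)); 
print("Y,X,Z in tool cm per cm",cm(Y,r)/100,cm(X,r)/100,cm(Z,r)/100)
print("whitejar",plane("top",[[157,205]],[0,0,.085],[0,0,1]))
E
```

```text
C [0.554  0.2594 0.0855] tip [ 0.5471 -0.2185  0.1393] tool offset mm [-46.0508  -0.      58.154 ] expected z for 22.6: 60.13374407180419
pre [-27.1829  46.5443   0.7547]
down [-29.7244  46.4611   5.9675]
Y,X,Z in tool cm per cm [-0.0384  0.9993 -0.0028] [-0.8981 -0.0357 -0.4384] [ 0.4382  0.0144 -0.8988]
whitejar [[0.4962 0.4974 0.085 ]]
```

```bash
python3 - <<'E'
from tip import *
r=[np.pi,0,-2.5025];t=np.array([.549,-.2167,.0847]);yt=R.from_euler('xyz',r).as_matrix()[:,1]
for n,px in(("side",[[311.75,265.5],[310.5,293.3],[310.5,294.4]]),("top",[[389.8,192.9],[384.2,199]])):
    print(n,[(cm(p-t,r)*10).round(1).tolist()+[p.round(4).tolist()] for p in plane(n,px,t,yt)])
E
```

```text
side [[-1.3, 0.0, -50.7, [0.55, -0.2159, 0.1354]], [-1.2, 0.0, 11.6, [0.55, -0.216, 0.0731]], [-1.3, 0.0, 14.2, [0.5501, -0.2159, 0.0705]]]
top [[0.6, -0.0, -46.7, [0.5485, -0.217, 0.1314]], [3.1, 0.0, 22.6, [0.5465, -0.2185, 0.0621]]]
```

```bash
python3 -m crank '{"jaw":[-1,-1,-1,-1,-1,-1,-1,-1,-1,-1],"delta_pos":[[-2.72,4.65,0.07],[-2.72,4.65,0.07],[-2.72,4.65,0.07],[-2.72,4.65,0.07],[-2.72,4.65,0.07],[-2.72,4.65,0.07],[-2.72,4.65,0.07],[-2.72,4.65,0.07],[-2.72,4.65,0.07],[-2.72,4.65,0.07]],"roll":[0,0,0,0,0,0,0,0,0,0.038]}' 110
python3 -m crank '{"jaw":[-1,-1],"delta_pos":[[0,0,0],[0,0,0]],"roll":[0,0]}'
python3 - <<'E'
from tip import *
st=ctrl.read_state();t,r=st['tcp_pos'],st['orientation'];s=ctrl.capture("side");u=ctrl.capture("top")
cv2.imwrite('pics/s4.png',s);cv2.imwrite('pics/t4.png',u)
tip=t+R.from_euler('xyz',r).apply([-.0461,0,.0582])
print(t,r,tip,[X@(tip-C),Y@(tip-C),Z@(tip-C)],"down",cm(C+.085*Y-.008*Z-tip,r),proj("side",tip),proj("top",tip),proj("top",t))
p=proj("side",tip)[0].astype(int);v=s[p[1]-40:p[1]+20,p[0]-35:p[0]+35];cv2.imwrite('pics/z4.png',cv2.resize(v,(700,600),interpolation=cv2.INTER_CUBIC))
print(p)
E
```

```text
time: 9.85
tcp_pos: [0.4498, 0.2919, 0.1878]
orientation: [-3.141, -0.001, -2.541]
ft_force: [1.1, 0.0, -1.8]
finger_gap: 0.0164
finger_force: 108.4
time: 10.1
tcp_pos: [0.4501, 0.2902, 0.188]
orientation: [-3.141, -0.002, -2.54]
ft_force: [-0.3, 0.2, -2.4]
finger_gap: 0.0161
finger_force: 108.5
[0.4501 0.2902 0.188 ] [-3.1414 -0.0019 -2.5396] [0.488  0.3162 0.1298] [np.float64(-0.0006925262738369547), np.float64(0.08408622289633161), np.float64(0.04956389368131841)] down [-2.5954  0.0882  5.1386] [[272.8057 186.2106]] [[212.4833 206.4144]] [[217.5173 215.2606]]
[272 186]
```

View pics/z4.png

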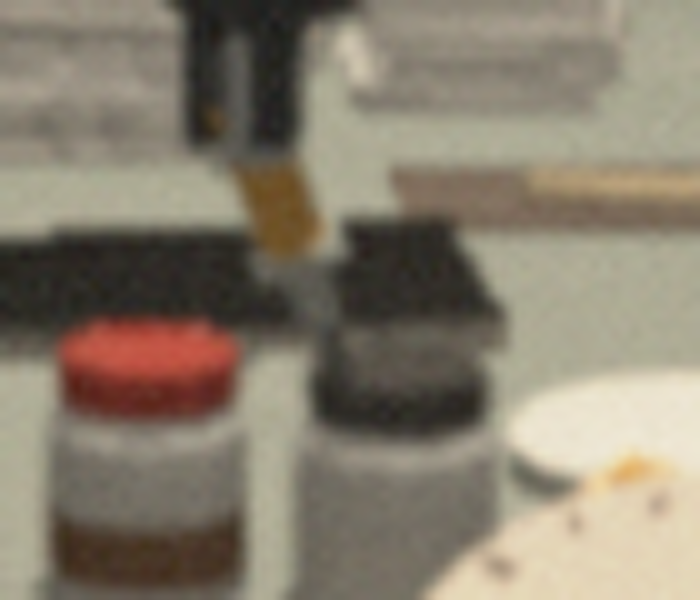

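Here the brass grip is clean against the table, with edges at (240,165)-(265,255) and (295,160)-(320,240) in the crop. The nose is lost against the black lid, so I'll fit the brass edges for the tilt.

```bash
python3 - <<'E'
from tip import *
st=ctrl.read_state();t,r=st['tcp_pos'],st['orientation']
s=cv2.imread('pics/s4.png').astype(int)
sat=s[...,2]-s[...,0]
L=[]
for y in range(161,173):
    row=cv2.resize(sat[y:y+1,255:278].astype(np.float32),None,fx=10,fy=1,interpolation=cv2.INTER_LINEAR)[0]
    i=np.where(row>32)[0]
    if len(i): L.append((y,255+i[0]/10-.45,255+i[-1]/10-.45))
L=np.array(L);print(L.round(1).tolist())
o=t-[0,0,-.019];h=-np.array([np.cos(r[2]),np.sin(r[2]),0])
for d in(18,20,22,24,26,28):
    a=np.radians(d);ax=-np.cos(a)*np.array([0,0,1])+np.sin(a)*h
    p=proj("side",[o+ax*k for k in(.005,.02)]);print(d,p.round(1).tolist(),(p[1]-p[0])[0]/(p[1]-p[0])[1])
E
```

```text
[[162.0, 263.6, 267.0], [163.0, 259.7, 277.4], [164.0, 259.7, 277.4], [165.0, 260.2, 277.4], [166.0, 260.4, 268.6], [167.0, 261.0, 269.4], [168.0, 261.4, 269.7], [169.0, 261.6, 269.6], [170.0, 262.2, 268.8], [171.0, 263.2, 268.0]]
18 [[260.6, 164.3], [261.9, 168.9]] 0.28607719164065926
20 [[260.7, 164.2], [262.1, 168.8]] 0.3228022160052384
22 [[260.7, 164.2], [262.3, 168.7]] 0.3609385005052147
24 [[260.8, 164.2], [262.5, 168.5]] 0.40066764923760523
26 [[260.8, 164.1], [262.7, 168.4]] 0.44219488982407795
28 [[260.9, 164.1], [262.9, 168.3]] 0.485753667814601
```

```bash
python3 -m crank '{"jaw":[-1,-1,-1,-1,-1,-1],"delta_pos":[[-0.9,0.1,1.8],[-0.9,0,1.8],[-0.89,0,1.72],[0,0,0],[0,-0.6,0],[0,-0.4,0]],"roll":[0,0,0,0,0,0]}'
python3 -m crank '{"jaw":[-1,-1],"delta_pos":[[0,0,0],[0,0,0]],"roll":[0,0]}'
python3 -m crank '{"jaw":[-1,-1,-1],"delta_pos":[[0,-0.2,0],[0,-0.1,0],[0,0,0]],"roll":[0,0,0]}'
```

```text
time: 10.95
tcp_pos: [0.4785, 0.2981, 0.1369]
orientation: [-3.141, 0.001, -2.54]
ft_force: [-0.3, -0.9, -2.3]
finger_gap: 0.0162
finger_force: 108.5
time: 11.2
tcp_pos: [0.478, 0.2984, 0.1364]
orientation: [-3.142, 0.001, -2.541]
ft_force: [0.3, -0.1, -1.5]
finger_gap: 0.0162
finger_force: 108.5
time: 11.58
tcp_pos: [0.4796, 0.2959, 0.136]
orientation: [3.142, 0.0, -2.54]
ft_force: [0.7, -0.3, -2.5]
finger_gap: 0.0164
finger_force: 108.5
```

```bash
for i in 1; do python3 -m crank '{"jaw":[-1,-1],"delta_pos":[[0,-0.15,0],[0,0,0]],"roll":[0,0]}'; done
python3 -m crank '{"jaw":[-1,-1],"delta_pos":[[0,-0.15,0],[0,0,0]],"roll":[0,0]}'
python3 -m crank '{"jaw":[-1,-1],"delta_pos":[[0,-0.1,0],[0,0,0]],"roll":[0,0]}'
```

```text
time: 11.82
tcp_pos: [0.4805, 0.2946, 0.136]
orientation: [3.142, 0.0, -2.54]
ft_force: [-0.1, 0.1, -2.0]
finger_gap: 0.0164
finger_force: 108.5
time: 12.08
tcp_pos: [0.4813, 0.2934, 0.136]
orientation: [3.142, 0.0, -2.541]
ft_force: [0.1, -0.2, -1.7]
finger_gap: 0.0162
finger_force: 108.5
time: 12.32
tcp_pos: [0.4819, 0.2926, 0.136]
orientation: [3.142, 0.0, -2.541]
ft_force: [-0.1, 0.5, -2.3]
finger_gap: 0.0164
finger_force: 108.5
```

```bash
python3 -m crank '{"jaw":[-1,-1],"delta_pos":[[0,-0.1,0],[0,0,0]],"roll":[0,0]}'
python3 -m crank '{"jaw":[-1,-1],"delta_pos":[[0,-0.1,0],[0,0,0]],"roll":[0,0]}'
python3 -m crank '{"jaw":[-1,-1],"delta_pos":[[0,-0.1,0],[0,0,0]],"roll":[0,0]}'
```

```text
time: 12.58
tcp_pos: [0.4825, 0.2918, 0.136]
orientation: [3.142, 0.0, -2.54]
ft_force: [0.6, -0.3, -1.9]
finger_gap: 0.0164
finger_force: 108.5
time: 12.82
tcp_pos: [0.483, 0.2909, 0.136]
orientation: [3.142, 0.0, -2.541]
ft_force: [-0.3, -0.0, -1.6]
finger_gap: 0.0163
finger_force: 108.5
time: 13.08
tcp_pos: [0.4835, 0.2903, 0.136]
orientation: [3.141, 0.0, -2.54]
ft_force: [-0.6, 1.6, -1.9]
finger_gap: 0.0165
finger_force: 108.5
```

```bash
python3 -m crank '{"jaw":[-1,-1],"delta_pos":[[0,-0.05,0],[0,0,0]],"roll":[0,0]}'
python3 - <<'E'
from tip import *
st=ctrl.read_state();s=ctrl.capture("side");u=ctrl.capture("top");cv2.imwrite('pics/s5.png',s);cv2.imwrite('pics/t5.png',u)
t=st['tcp_pos'];print("Ytcp-C",Y@(t-C),"Ytip",Y@(t+R.from_euler('xyz',st['orientation']).apply([-.0461,0,.0582])-C),st['ft_force'],t)
p=[270,195];cv2.imwrite('pics/z5.png',cv2.resize(s[p[1]-35:p[1]+25,p[0]-30:p[0]+40],(700,600),interpolation=cv2.INTER_CUBIC))
E
```

```text
time: 13.32
tcp_pos: [0.4837, 0.2899, 0.136]
orientation: [3.141, 0.0, -2.54]
ft_force: [-2.3, 2.1, -2.3]
finger_gap: 0.016
finger_force: 108.6
Ytcp-C 0.06485235845948928 Ytip 0.06492473312862358 [-2.2547  2.0681 -2.2841] [0.4837 0.2899 0.136 ]
```

View pics/z5.png

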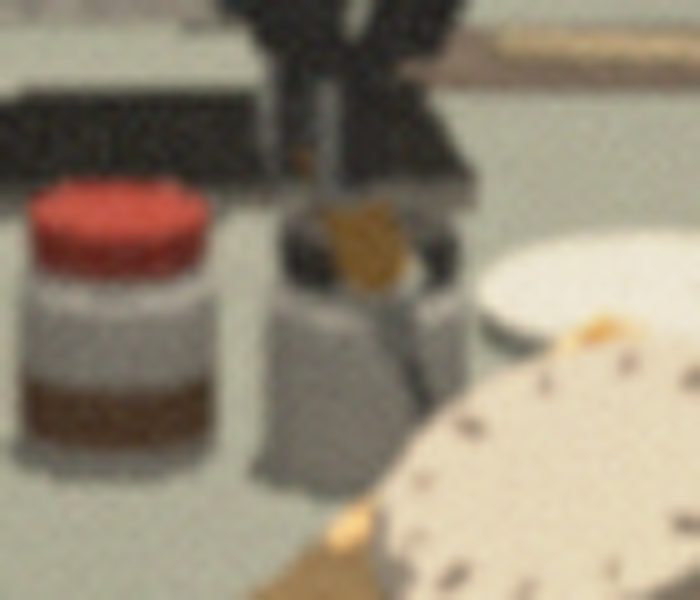

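Contact at the left with about 3 N; the picture shows the nose at the blank's left rim, around crop (415,395). Next I back off, lift along the face normal and cross to the right.

```bash
python3 -m crank '{"jaw":[-1,-1,-1,-1,-1,-1,-1,-1,-1],"delta_pos":[[0,1,0],[0.88,0,-1.8],[0.87,0,-1.8],[0,-4,0],[0,-4,0],[0,-4,0],[0,-4,0],[0,0,0],[0,0,0]],"roll":[0,0,0,0,0,0,0,0,0]}'
python3 -m crank '{"jaw":[-1,-1,-1,-1,-1,-1],"delta_pos":[[-0.88,0,1.8],[-0.87,0,1.8],[0,0.4,0],[0,0.3,0],[0,0,0],[0,0,0]],"roll":[0,0,0,0,0,0]}'
python3 - <<'E'
from tip import *
t=ctrl.read_state()['tcp_pos'];print(X@(t-C),Y@(t-C),Z@(t-C),t)
t=np.array([.4837,.2899,.136]);print(X@(t-C),Y@(t-C),Z@(t-C))
E
```

```text
time: 14.55
tcp_pos: [0.5542, 0.1561, 0.1732]
orientation: [-3.141, 0.001, -2.541]
ft_force: [-0.7, 0.4, -1.7]
finger_gap: 0.016
finger_force: 108.6
time: 15.3
tcp_pos: [0.565, 0.1718, 0.1366]
orientation: [-3.141, 0.001, -2.54]
ft_force: [-0.1, 0.3, -2.8]
finger_gap: 0.0159
finger_force: 108.6
-0.013922241104981858 -0.07854253655719806 0.0636630095854873 [0.565  0.1718 0.1366]
-0.014520244061184682 0.06483672985255877 0.06324803592483177
```

```bash
python3 -m crank '{"jaw":[-1,-1,-1],"delta_pos":[[0,0.3,0],[0,0.2,0],[0,0,0]],"roll":[0,0,0]}'
python3 -m crank '{"jaw":[-1,-1],"delta_pos":[[0,0.1,0],[0,0,0]],"roll":[0,0]}'
python3 -m crank '{"jaw":[-1,-1],"delta_pos":[[0,0.1,0],[0,0,0]],"roll":[0,0]}'
python3 -m crank '{"jaw":[-1,-1],"delta_pos":[[0,0.1,0],[0,0,0]],"roll":[0,0]}'
python3 -m crank '{"jaw":[-1,-1],"delta_pos":[[0,0.1,0],[0,0,0]],"roll":[0,0]}'
```

```text
time: 15.68
tcp_pos: [0.5618, 0.1761, 0.1361]
orientation: [3.142, 0.0, -2.54]
ft_force: [0.5, -0.0, -3.0]
finger_gap: 0.0163
finger_force: 108.6
time: 15.92
tcp_pos: [0.5613, 0.1768, 0.136]
orientation: [3.142, 0.0, -2.54]
ft_force: [-0.3, -0.5, -2.8]
finger_gap: 0.0162
finger_force: 108.6
time: 16.18
tcp_pos: [0.5607, 0.1776, 0.136]
orientation: [3.142, 0.0, -2.54]
ft_force: [0.0, 0.7, -2.0]
finger_gap: 0.0164
finger_force: 108.6
time: 16.42
tcp_pos: [0.5602, 0.1785, 0.136]
orientation: [3.142, 0.0, -2.54]
ft_force: [-0.8, -0.1, -1.3]
finger_gap: 0.0161
finger_force: 108.6
time: 16.68
tcp_pos: [0.5597, 0.1792, 0.136]
orientation: [-3.141, 0.0, -2.54]
ft_force: [0.1, -0.4, -1.8]
finger_gap: 0.0162
finger_force: 108.6
```

```bash
python3 -m crank '{"jaw":[-1,-1],"delta_pos":[[0,0.1,0],[0,0,0]],"roll":[0,0]}'
python3 -m crank '{"jaw":[-1,-1],"delta_pos":[[0,0.1,0],[0,0,0]],"roll":[0,0]}'
python3 -m crank '{"jaw":[-1,-1],"delta_pos":[[0,0.1,0],[0,0,0]],"roll":[0,0]}'
```

```text
time: 16.92
tcp_pos: [0.5592, 0.1799, 0.1361]
orientation: [-3.141, 0.0, -2.541]
ft_force: [0.5, -2.2, -2.7]
finger_gap: 0.0163
finger_force: 108.6
time: 17.18
tcp_pos: [0.5587, 0.1807, 0.1361]
orientation: [-3.141, 0.0, -2.541]
ft_force: [1.1, -2.9, -1.7]
finger_gap: 0.0164
finger_force: 108.6
time: 17.42
tcp_pos: [0.5582, 0.1814, 0.1361]
orientation: [-3.141, 0.0, -2.541]
ft_force: [2.3, -3.9, -1.8]
finger_gap: 0.0166
finger_force: 108.6
```

```bash
python3 -m crank '{"jaw":[-1,-1,-1,-1,-1,-1,-1,-1],"delta_pos":[[0,-1,0],[0.88,0,-1.8],[0.87,0,-1.8],[0,3.75,0],[0,3.76,0],[-3.8,0,-1.84],[-3.75,0,-1.84],[0,0,0]],"roll":[0,0,0,0,0,0,0,0]}'
python3 -m crank '{"jaw":[-1,-1,-1,-1],"delta_pos":[[-0.88,0,1.8],[-0.87,0,1.8],[0,0,0],[0,0,0]],"roll":[0,0,0,0]}'
python3 - <<'E'
from tip import *
f=lambda t:print(X@(t-C),Y@(t-C),Z@(t-C))
f(ctrl.read_state()['tcp_pos']);f(np.array([.52135,.2351,.136]))
E
```

```text
time: 18.42
tcp_pos: [0.5706, 0.2693, 0.2109]
orientation: [-3.141, 0.003, -2.539]
ft_force: [0.1, -0.1, -2.9]
finger_gap: 0.0164
finger_force: 108.7
time: 18.92
tcp_pos: [0.5829, 0.2779, 0.1727]
orientation: [3.141, -0.001, -2.54]
ft_force: [-0.0, 0.2, -1.4]
finger_gap: 0.016
finger_force: 108.7
0.06907295368955 -0.0011309910399068795 0.06331122242208274
-0.014425572805761377 -0.0016504975320406935 0.06320186166836139
```

```bash
python3 -m crank '{"jaw":[-1,-1,-1],"delta_pos":[[0.36,0,0.175],[0.27,0,0.13],[0,0,0]],"roll":[0,0,0]}'
python3 -m crank '{"jaw":[-1,-1],"delta_pos":[[0.135,0,0.066],[0,0,0]],"roll":[0,0]}'
python3 -m crank '{"jaw":[-1,-1],"delta_pos":[[0.135,0,0.066],[0,0,0]],"roll":[0,0]}'
python3 -m crank '{"jaw":[-1,-1],"delta_pos":[[0.135,0,0.066],[0,0,0]],"roll":[0,0]}'
python3 -m crank '{"jaw":[-1,-1],"delta_pos":[[0.135,0,0.066],[0,0,0]],"roll":[0,0]}'
```

```text
time: 19.3
tcp_pos: [0.578, 0.2744, 0.17]
orientation: [-3.142, 0.0, -2.541]
ft_force: [-0.2, -0.3, -2.6]
finger_gap: 0.0163
finger_force: 108.7
time: 19.55
tcp_pos: [0.577, 0.2737, 0.1691]
orientation: [3.142, 0.0, -2.54]
ft_force: [-0.2, -0.1, -2.0]
finger_gap: 0.0166
finger_force: 108.7
time: 19.8
tcp_pos: [0.5758, 0.273, 0.1684]
orientation: [3.141, -0.0, -2.54]
ft_force: [-1.0, 0.3, -1.7]
finger_gap: 0.0162
finger_force: 108.7
time: 20.05
tcp_pos: [0.5747, 0.2722, 0.1677]
orientation: [3.142, -0.0, -2.54]
ft_force: [0.1, 0.1, -1.7]
finger_gap: 0.0162
finger_force: 108.7
time: 20.3
tcp_pos: [0.5736, 0.2714, 0.1671]
orientation: [3.142, 0.0, -2.54]
ft_force: [0.9, 0.1, -1.7]
finger_gap: 0.0164
finger_force: 108.7
```

```bash
python3 -m crank '{"jaw":[-1,-1],"delta_pos":[[0.09,0,0.044],[0,0,0]],"roll":[0,0]}'
python3 -m crank '{"jaw":[-1,-1],"delta_pos":[[0.09,0,0.044],[0,0,0]],"roll":[0,0]}'
python3 -m crank '{"jaw":[-1,-1],"delta_pos":[[0.09,0,0.044],[0,0,0]],"roll":[0,0]}'
python3 -m crank '{"jaw":[-1,-1],"delta_pos":[[0.09,0,0.044],[0,0,0]],"roll":[0,0]}'
```

```text
time: 20.55
tcp_pos: [0.5731, 0.271, 0.1668]
orientation: [3.142, 0.0, -2.54]
ft_force: [1.0, 0.2, -1.7]
finger_gap: 0.0163
finger_force: 108.7
time: 20.8
tcp_pos: [0.5724, 0.2706, 0.1664]
orientation: [-3.142, 0.001, -2.54]
ft_force: [1.4, 1.0, -1.9]
finger_gap: 0.0163
finger_force: 108.7
time: 21.05
tcp_pos: [0.5718, 0.2701, 0.1661]
orientation: [-3.141, 0.001, -2.54]
ft_force: [1.9, 1.3, -0.0]
finger_gap: 0.0164
finger_force: 108.8
time: 21.3
tcp_pos: [0.571, 0.2696, 0.1656]
orientation: [-3.141, 0.001, -2.54]
ft_force: [2.0, 1.8, 1.1]
finger_gap: 0.0162
finger_force: 108.9
```

```bash
python3 - <<'E'
from tip import *
f=lambda t:np.array([X@(t-C),Y@(t-C),Z@(t-C)])
c=f(np.array([.574,.2717,.1673]));print(c)
n=f(ctrl.read_state()['tcp_pos']);tx,ty=c[0]-.068,-.0016
print("now",n,"target X,Y",tx,ty,"lift+move: dX,dY cm",(tx-n[0])*100,(ty-n[1])*100)
E
```

```text
[ 0.0569 -0.0012  0.0632]
now [ 0.0529 -0.0013  0.0633] target X,Y -0.011073865475545092 -0.0016 lift+move: dX,dY cm -6.400371190579189 -0.032350606823002614
```

```bash
python3 -m crank '{"jaw":[-1,-1,-1,-1,-1,-1,-1,-1],"delta_pos":[[-0.9,0,-0.44],[0.48,0,-1],[0.48,0,-0.98],[3.3,-0.03,1.62],[3.35,0,1.62],[0,0,0],[0,0,0],[0,0,0]],"roll":[0,0,0,0,0,0,0,0]}'
python3 - <<'E'
from tip import *
st=ctrl.read_state();t=st['tcp_pos'];print(X@(t-C),Y@(t-C),Z@(t-C))
d=X*(-.0111-X@(t-C))+Y*(-.0016-Y@(t-C));print(cm(d,st['orientation']))
E
```

```text
time: 22.3
tcp_pos: [0.5167, 0.2316, 0.1584]
orientation: [-3.141, 0.002, -2.54]
ft_force: [-0.7, -0.3, -1.8]
finger_gap: 0.0162
finger_force: 108.7
-0.009828002806073509 -0.0019198501113111023 0.085880231181627
[0.1144 0.0321 0.0555]
```

```bash
python3 -m crank '{"jaw":[-1,-1,-1,-1],"delta_pos":[[0.11,0.03,0.05],[-0.2,0,0.4],[-0.2,0,0.4],[0,0,0]],"roll":[0,0,0,0]}'
python3 -m crank '{"jaw":[-1,-1],"delta_pos":[[-0.07,0,0.135],[0,0,0]],"roll":[0,0]}'
python3 -m crank '{"jaw":[-1,-1],"delta_pos":[[-0.07,0,0.135],[0,0,0]],"roll":[0,0]}'
python3 -m crank '{"jaw":[-1,-1],"delta_pos":[[-0.07,0,0.135],[0,0,0]],"roll":[0,0]}'
python3 - <<'E'
from tip import *
st=ctrl.read_state();t=st['tcp_pos'];print(X@(t-C),Y@(t-C),Z@(t-C),Z@st['ft_force'])
E
```

```text
time: 22.8
tcp_pos: [0.5176, 0.2332, 0.148]
orientation: [3.141, -0.001, -2.54]
ft_force: [-0.4, 0.3, -1.6]
finger_gap: 0.016
finger_force: 108.7
time: 23.05
tcp_pos: [0.5184, 0.2336, 0.1473]
orientation: [3.142, 0.0, -2.54]
ft_force: [-0.8, -0.9, -2.9]
finger_gap: 0.0163
finger_force: 108.7
time: 23.3
tcp_pos: [0.5189, 0.2339, 0.1459]
orientation: [3.142, -0.0, -2.54]
ft_force: [-0.5, 0.4, -2.7]
finger_gap: 0.0161
finger_force: 108.7
time: 23.55
tcp_pos: [0.5195, 0.2343, 0.1445]
orientation: [3.142, -0.0, -2.54]
ft_force: [0.7, 0.5, -2.4]
finger_gap: 0.016
finger_force: 108.7
-0.012443850638545483 -0.001253434712201743 0.07168150245287055 -2.5139583390777855
```

```bash
python3 -m crank '{"jaw":[-1,-1,-1],"delta_pos":[[-0.11,-0.03,-0.053],[-0.044,0,0.09],[0,0,0]],"roll":[0,0,0]}'
python3 -m crank '{"jaw":[-1,-1],"delta_pos":[[-0.044,0,0.09],[0,0,0]],"roll":[0,0]}'
python3 -m crank '{"jaw":[-1,-1],"delta_pos":[[-0.044,0,0.09],[0,0,0]],"roll":[0,0]}'
python3 - <<'E'
from tip import *
st=ctrl.read_state();t=st['tcp_pos'];print(X@(t-C),Y@(t-C),Z@(t-C),Z@st['ft_force'])
E
```

```text
time: 23.92
tcp_pos: [0.521, 0.235, 0.1442]
orientation: [3.141, -0.0, -2.54]
ft_force: [0.9, 0.2, -1.6]
finger_gap: 0.0164
finger_force: 108.7
time: 24.18
tcp_pos: [0.5214, 0.2352, 0.1434]
orientation: [3.142, 0.0, -2.54]
ft_force: [-0.2, -0.1, -1.6]
finger_gap: 0.0163
finger_force: 108.8
time: 24.42
tcp_pos: [0.5217, 0.2354, 0.1427]
orientation: [-3.141, 0.0, -2.54]
ft_force: [-1.0, -0.8, 1.6]
finger_gap: 0.0165
finger_force: 109.2
-0.01104275942348428 -0.0016029505881630726 0.06899491674732121 1.9891985229106797
```

```bash
python3 - <<'E'
from tip import *
s=ctrl.capture("side");cv2.imwrite('pics/s6.png',s)
print("C px",proj("side",C),"rim px",proj("side",[C+.065*X,C-.065*X,C+.065*Y,C-.065*Y]).round(1).tolist())
p=proj("side",C)[0].astype(int);V=s.max(2)
print(p);print(V[p[1]-12:p[1]+10,p[0]-12:p[0]+9])
E
```

```text
C px [[296.1854 207.0512]] rim px [[312.2, 194.0], [279.7, 220.5], [282.5, 200.8], [310.8, 213.7]]
[296 207]
[[117 122 138 163 156 137 127 109  92  93  99 150 215 233 230 230 230 227
  216 216 227]
 [117 117 137 173 176 172 165 139  99  88  98 123 190 228 232 231 230 222
  195 201 226]
 [114 117 137 176 189 205 210 178 122  94  93 111 172 225 230 230 230 225
  212 220 231]
 [114 117 146 197 218 225 228 217 155 104  94 119 173 227 229 231 229 229
  228 230 230]
 [121 142 179 218 231 231 233 225 194 138  97 117 182 227 231 230 230 230
  231 231 230]
 [153 178 207 228 231 233 231 231 224 191 132 113 171 225 231 232 233 231
  228 233 230]
 [191 197 202 217 226 230 230 230 230 226 180 122 152 221 232 231 231 229
  231 230 229]
 [219 202 178 180 208 228 230 229 231 230 208 138 134 197 229 233 231 230
  231 229 231]
 [229 215 197 188 207 228 230 229 230 230 218 156 110 168 225 233 230 230
  232 229 228]
 [232 228 226 222 229 229 231 230 230 231 224 184 116 147 220 231 230 231
  232 230 231]
 [232 231 232 230 230 233 229 231 232 230 232 209 139 127 199 229 231 232
  230 231 231]
 [231 229 23
[... 267 characters left out ...]
2 210 224 229 227 225 221 202 189 188 209 226 230 229 232 230
  229 230 231]
 [147 149 159 173 190 197 197 195 186 165 174 205 226 229 232 231 231 231
  230 231 228]
 [150 141 149 151 157 157 155 158 153 155 176 222 232 233 228 230 230 228
  229 230 231]
 [149 144 147 147 145 146 145 144 147 154 185 225 231 230 231 231 230 231
  230 231 232]
 [149 146 148 145 146 147 145 148 157 174 210 230 230 230 231 230 230 231
  230 231 230]
 [151 144 149 148 147 145 148 165 200 214 228 230 231 232 230 231 230 230
  231 229 231]
 [140 142 147 145 145 146 150 180 223 229 229 231 229 230 231 230 227 223
  228 231 231]
 [138 125 120 136 147 150 152 180 227 231 231 231 229 230 230 226 217 209
  227 230 231]]
```

```bash
python3 - <<'E'
from tip import *
st=ctrl.read_state();t=st['tcp_pos'];r=st['orientation'];s=cv2.imread('pics/s6.png').max(2).astype(float)
w=[]
for y in range(197,207):
    c0=round(293.5+.36*(y-197)); x=np.arange(c0-3,c0+5); d=np.clip(222-s[y,x],0,None); 
    d[(x<c0-1)&(d<8)]=0; w.append((y,(x*d).sum()/d.sum()))
w=np.array(w);print(w.round(2).tolist());print("fit 199+",np.polyfit(w[2:,0],w[2:,1],1)[0])
tip=plane("side",[[296.95,206.9]],C,Z)[0];print("tip rel C mm",[1e3*(u@(tip-C)) for u in(X,Y)],"tip-tcp tool mm",cm(tip-t,r)*10)
h=-np.array([np.cos(r[2]),np.sin(r[2]),0])
for d in(18,20,22,24,26):
    a=np.radians(d);ax=-np.cos(a)*np.array([0,0,1])+np.sin(a)*h
    p=proj("side",[tip,tip-ax*.025]);print(d,((p[1]-p[0])[0]/(p[1]-p[0])[1]).round(3))
E
```

```text
[[197.0, 293.56], [198.0, 293.89], [199.0, 294.12], [200.0, 294.64], [201.0, 295.14], [202.0, 295.59], [203.0, 295.95], [204.0, 296.19], [205.0, 296.6], [206.0, 296.88]]
fit 199+ 0.38794473322723505
tip rel C mm [np.float64(1.5700400436298951), np.float64(-1.7132098493571655)] tip-tcp tool mm [-41.5456  -0.1387  56.5334]
18 0.257
20 0.294
22 0.333
24 0.374
26 0.417
```

```bash
python3 -m crank '{"jaw":[-1,-1,-1,-1],"delta_pos":[[-0.044,0,0.09],[-0.044,0,0.09],[-0.044,0,0.09],[0,0,0]],"roll":[0,0,0,0]}'
python3 -m crank '{"jaw":[-1,-1,-1],"delta_pos":[[-0.044,0,0.09],[-0.044,0,0.09],[0,0,0]],"roll":[0,0,0]}'
python3 - <<'E'
from tip import *
st=ctrl.read_state();t=st['tcp_pos'];print(X@(t-C),Y@(t-C),Z@(t-C),Z@st['ft_force'])
E
```

```text
time: 24.98
tcp_pos: [0.5228, 0.236, 0.1407]
orientation: [-3.141, 0.0, -2.54]
ft_force: [-4.0, -3.5, 8.3]
finger_gap: 0.0162
finger_force: 110.0
time: 25.35
tcp_pos: [0.5236, 0.2365, 0.1388]
orientation: [-3.141, 0.0, -2.54]
ft_force: [-4.7, -2.5, 7.5]
finger_gap: 0.0163
finger_force: 110.0
-0.010824546340266566 -0.0017185008316832767 0.06459499581767947 9.060860441947762
```

```bash
python3 -m crank '{"jaw":[-1,-1,-1],"delta_pos":[[-0.044,0,0.09],[-0.022,0,0.045],[0,0,0]],"roll":[0,0,0]}'
python3 -m crank '{"jaw":[-1,-1],"delta_pos":[[-0.022,0,0.045],[0,0,0]],"roll":[0,0]}'
python3 - <<'E'
from tip import *
st=ctrl.read_state();t=st['tcp_pos'];print(X@(t-C),Y@(t-C),Z@(t-C),Z@st['ft_force'])
E
```

```text
time: 25.72
tcp_pos: [0.5241, 0.237, 0.1366]
orientation: [-3.142, 0.0, -2.54]
ft_force: [-1.5, -1.8, 0.2]
finger_gap: 0.0162
finger_force: 109.0
time: 25.98
tcp_pos: [0.5242, 0.2371, 0.1363]
orientation: [-3.142, 0.0, -2.54]
ft_force: [-2.2, -1.7, 3.7]
finger_gap: 0.0163
finger_force: 109.4
-0.011125944800268822 -0.0015981653162006073 0.06187498615707676 4.56082587232658
```

```bash
python3 -m crank '{"jaw":[-1,-1,-1,-1],"delta_pos":[[0.44,0,-0.9],[0.66,0,-1.35],[0.66,0,-1.35],[0,0,-3]],"roll":[0,0,0,0]}'
python3 -m crank '{"jaw":[-1,-1,-1,-1,-1,-1,-1,-1,-1,-1],"delta_pos":[[2.9,-4.31,0],[2.9,-4.31,0],[2.9,-4.31,0],[2.9,-4.31,0],[2.9,-4.31,0],[2.9,-4.31,0],[2.9,-4.31,0],[2.9,-4.31,0],[2.9,-4.31,0],[0,0,0]],"roll":[0,0,0,0,0,0,0,0,0,0]}'
python3 -m crank '{"jaw":[-1,-1],"delta_pos":[[0,0,0],[0,0,0]],"roll":[0,0]}'
python3 - <<'E'
from tip import *
st=ctrl.read_state();t=st['tcp_pos'];r=st['orientation'];s=ctrl.capture("side");cv2.imwrite('pics/s7.png',s)
tip=t+R.from_euler('xyz',r).apply([-.043,0,.057]);p=proj("side",tip)[0];print("pred tip px",p,"to above hole",cm(np.array([.5495,-.2162,.09])-tip,r))
h=-np.array([np.cos(r[2]),np.sin(r[2]),0])
for d in(20,22,24,26):
    a=np.radians(d);ax=-np.cos(a)*np.array([0,0,1])+np.sin(a)*h
    q=proj("side",[tip,tip-ax*.025]);print(d,((q[1]-q[0])[0]/(q[1]-q[0])[1]).round(3))
V=s.max(2).astype(int);x,y=p.astype(int);print(x-10,y-14);print(V[y-14:y+5,x-10:x+8])
E
```

```text
time: 26.48
tcp_pos: [0.5086, 0.2268, 0.2024]
orientation: [3.141, -0.001, -2.541]
ft_force: [-0.5, -0.1, -2.0]
finger_gap: 0.0165
finger_force: 108.7
time: 27.72
tcp_pos: [0.5132, -0.2436, 0.2023]
orientation: [-3.141, -0.0, -2.545]
ft_force: [-0.0, 1.2, -1.5]
finger_gap: 0.0164
finger_force: 108.8
time: 27.98
tcp_pos: [0.514, -0.2393, 0.2026]
orientation: [-3.141, 0.0, -2.539]
ft_force: [1.0, -0.2, -2.6]
finger_gap: 0.0167
finger_force: 108.8
pred tip px [311.6354 260.6245] to above hole [ 0.0734 -0.1044  5.5579]
20 0.295
22 0.337
24 0.381
26 0.428
301 246
[[121 114 110 101 100 102 102 103 120 157 186 190 195 198 192 196 192 190]
 [142 147 129 104 102 105 102 105 115 151 184 192 190 191 192 192 194 190]
 [171 180 158 119  99 101 103 101 111 139 179 191 194 190 195 194 194 190]
 [191 193 179 134 103 103 106  97 115 149 185 193 196 194 194 192 191 191]
 [196 193 181 156 127 110 101  96 124 170 192 195 198 196 191 193 189 193]
 [195 198 187 185 162 142 106  89 113 167 192 197 190 191 189 192 193 192]
 [192 195 196 190 186 169 123  78  94 149 189 197 190 193 192 191 191 193]
 [195 196 
[... 190 characters left out ...]
195 196 195 195 198 198]
 [199 194 197 194 194 194 186 150  90  77 125 181 194 194 195 193 192 192]
 [189 194 197 195 197 190 195 168 111  69 103 164 193 197 192 196 192 195]
 [180 191 194 195 196 192 196 179 128  73  83 139 187 196 193 193 194 193]
 [179 191 192 192 197 195 195 192 150  95  73 125 184 198 193 196 193 192]
 [178 185 192 195 191 194 194 193 172 119  83 125 185 195 195 193 197 194]
 [175 180 188 194 195 195 194 192 185 154 127 143 186 195 193 194 193 194]
 [173 174 188 190 194 191 189 194 192 185 167 173 190 194 194 194 197 194]
 [171 179 188 187 193 192 194 193 194 194 191 191 195 191 195 191 195 194]
 [172 182 185 191 193 189 192 194 192 195 192 194 197 193 194 194 192 193]]
```

```bash
python3 -m crank '{"jaw":[-1,-1,-1,-1,-1,-1,-1],"delta_pos":[[0.07,-0.1,2],[0,0,2],[0,0,1.5],[0,0,1.5],[0,0,0.7],[0,0,0.8],[0,0,0]],"roll":[0,0,0,0,0,0,0]}'
python3 -m crank '{"jaw":[-1,-1,-1,-1,-1],"delta_pos":[[-0.6,0,0],[-0.6,0,0],[-0.6,0,0],[-0.6,0,0],[0,0,0]],"roll":[0,0,0,0,0]}'
```

```text
time: 28.9
tcp_pos: [0.5139, -0.2412, 0.1168]
orientation: [3.141, 0.0, -2.54]
ft_force: [0.0, 1.8, -1.5]
finger_gap: 0.0161
finger_force: 108.8
time: 29.52
tcp_pos: [0.5332, -0.2281, 0.1171]
orientation: [3.141, -0.002, -2.54]
ft_force: [-5.6, -2.4, -0.6]
finger_gap: 0.0163
finger_force: 107.8
```

```bash
python3 -m crank '{"jaw":[-1,-1,-1,-1,-1,-1],"delta_pos":[[-0.5,0,0],[-0.5,0,0],[-0.5,0,0],[-0.5,0,0],[-0.5,0,0],[0,0,0]],"roll":[0,0,0,0,0,0]}'
python3 - <<'E'
from tip import *
st=ctrl.read_state();print(st['ft_force'],st['wrist_torque'])
s=ctrl.capture("side");cv2.imwrite('pics/s8.png',s);cv2.imwrite('pics/z8.png',cv2.resize(s[240:310,275:345],(600,600),interpolation=cv2.INTER_CUBIC))
E
```

```text
time: 30.28
tcp_pos: [0.5538, -0.2138, 0.1173]
orientation: [3.141, -0.002, -2.54]
ft_force: [-6.2, -1.9, 0.9]
finger_gap: 0.0165
finger_force: 107.4
[-6.154  -1.9245  0.9321] [-0.4569  1.6704 -0.0021]
```

View pics/z8.png

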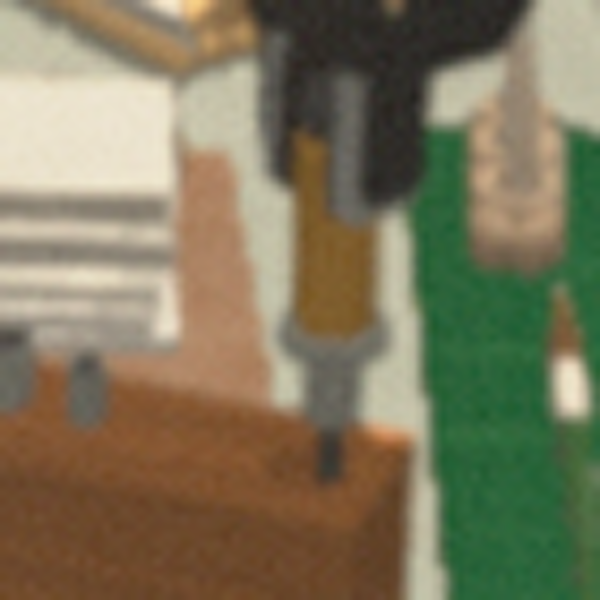

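The punch is upright again, with the axis from (335,330) to (328,475) parallel to the block's edges and the nose against the far edge of the hole. I'll centre it and lower it.

```bash
python3 -m crank '{"jaw":[-1,-1,-1,-1,-1,-1],"delta_pos":[[0.65,0,0],[0,0,0],[0,0,0.6],[0,0,0.6],[0,0,0.3],[0,0,0]],"roll":[0,0,0,0,0,0]}'
python3 -m crank '{"jaw":[-1,-1,-1,-1],"delta_pos":[[0,0,0.5],[0,0,0.5],[0,0,0.3],[0,0,0]],"roll":[0,0,0,0]}'
```

```text
time: 31.08
tcp_pos: [0.5485, -0.2171, 0.1014]
orientation: [3.14, -0.0, -2.54]
ft_force: [-1.1, 0.6, -3.6]
finger_gap: 0.016
finger_force: 108.0
time: 31.58
tcp_pos: [0.5487, -0.2173, 0.0885]
orientation: [3.141, -0.0, -2.54]
ft_force: [-2.5, 1.3, -2.8]
finger_gap: 0.0159
finger_force: 108.0
```

```bash
python3 -m crank '{"jaw":[-1,-1,-1],"delta_pos":[[0,0,0.2],[0,0,0.1],[0,0,0]],"roll":[0,0,0]}'
python3 -m crank '{"jaw":[-1,-1],"delta_pos":[[0,0,0.15],[0,0,0]],"roll":[0,0]}'
python3 -m crank '{"jaw":[-1,-1],"delta_pos":[[0,0,0.15],[0,0,0]],"roll":[0,0]}'
```

```text
time: 31.95
tcp_pos: [0.5489, -0.2174, 0.0861]
orientation: [3.141, -0.0, -2.54]
ft_force: [-3.6, 0.7, -0.8]
finger_gap: 0.0161
finger_force: 108.3
time: 32.2
tcp_pos: [0.5493, -0.2174, 0.0858]
orientation: [-3.141, 0.001, -2.54]
ft_force: [-5.1, 3.0, 7.0]
finger_gap: 0.016
finger_force: 109.2
time: 32.45
tcp_pos: [0.5496, -0.2175, 0.0857]
orientation: [-3.14, 0.001, -2.54]
ft_force: [-7.9, 6.6, 16.9]
finger_gap: 0.0159
finger_force: 110.3
```

```bash
python3 -m crank '{"jaw":[-0.3,-0.1,0.1,0.1,0.1,0.1],"delta_pos":[[0,0,-0.2],[0,0,0],[0,0,0],[0,0,0],[0,0,0],[0,0,0]],"roll":[0,0,0,0,0,0]}'
python3 -m crank '{"jaw":[0.1,0.1,0.1,0.1,0.1,0.1],"delta_pos":[[0,0,-2],[0,0,-3],[0,0,-4],[0,0,-5],[0,0,0],[0,0,0]],"roll":[0,0,0,0,0,0]}'
python3 - <<'E'
from tip import *
s=ctrl.capture("side");cv2.imwrite('pics/s9.png',s);a=cv2.imread('pics/side0.png')
f=lambda i:i[260:300,300:322].astype(int)
d=np.abs(f(s)-f(a)).sum(2);print((d>60).sum(),d.max(),d.mean())
sat=lambda i:i[...,2].astype(int)-i[...,0]
for i in(a,s):
    print([np.round(np.average(np.arange(300,322),weights=np.clip(sat(i)[y,300:322]-40,0,None)+1e-6),2) for y in range(272,290,3)])
E
```

```text
time: 33.2
tcp_pos: [0.5489, -0.2174, 0.085]
orientation: [3.141, 0.0, -2.54]
ft_force: [0.4, -0.3, 0.2]
finger_gap: 0.0468
finger_force: 0.0
time: 33.95
tcp_pos: [0.5491, -0.2176, 0.2259]
orientation: [-3.141, 0.0, -2.54]
ft_force: [-0.1, 0.7, -0.3]
finger_gap: 0.0469
finger_force: 0.0
245 223 53.60454545454545
[np.float64(309.2), np.float64(308.25), np.float64(308.01), np.float64(307.61), np.float64(307.57), np.float64(305.04)]
[np.float64(308.77), np.float64(308.86), np.float64(308.41), np.float64(308.19), np.float64(307.86), np.float64(305.5)]
```

```bash
python3 - <<'E'
import cv2
for n in('side0','s9'):
    s=cv2.imread(f'pics/{n}.png');print(s[258:300,311].max(1).tolist());print(s[268,303:320].max(1).tolist())
E
```

```text
[177, 174, 175, 174, 152, 122, 90, 88, 83, 68, 63, 59, 65, 90, 115, 116, 113, 113, 112, 118, 116, 111, 112, 115, 115, 116, 108, 115, 110, 114, 108, 108, 113, 112, 108, 118, 147, 133, 113, 156, 186, 196]
[160, 171, 172, 155, 88, 54, 59, 59, 63, 65, 61, 62, 75, 124, 172, 174, 177]
[193, 193, 195, 193, 180, 144, 89, 69, 68, 67, 63, 65, 55, 88, 116, 126, 124, 120, 122, 124, 120, 123, 124, 123, 125, 125, 125, 122, 123, 127, 123, 123, 120, 123, 121, 117, 113, 112, 105, 107, 118, 124]
[172, 189, 190, 192, 166, 101, 62, 59, 63, 63, 61, 59, 60, 79, 131, 182, 192]
```

The cap and collar are back within about half a pixel of where they were at the start, so the punch stands seated and released.

```bash
python3 -c "
from cell import ctrl
print(ctrl.job_done())"
```

```text
the job is handed in; nothing more can be done
None
```

I touched the rim at left, right and upper far side, felt the punch snap at the middle those touches gave, stood it back upright in its hole, and handed the job in at about 34 s. The verdict was not shown; the least certain point is the punch's tilt at the snap, which I measured at 23–25° against the face's 26°.

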